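# Fit the key vice to the cutter and light it for inspection

## Robot

A 6-joint arm with a two-finger parallel gripper is mounted at the origin on the work surface. World frame = base frame: x ahead of the robot, y to its left, z up, the work surface at z = 0. Lengths are in mm, angles in rad, forces in N, time in s.
With the tool pointing down it reaches from about 400 to 825 mm from the base axis. Payload 7 kg.
Tool frame: the origin (TCP) lies midway between the tips of the shut fingers; the grasp point (between the pads) lies 19 mm behind it; z points along the fingers, x is the direction in which the jaws open and shut, and the axes are right-handed (so a half turn about z gives the same grasp; the last joint's range is limited). The gripper opens to 88 mm and grips with 3 to 60 N. Pads are 19 mm wide; open, the fingers measure 130 mm over their backs; the gripper's body (78 mm by 193 mm) begins 47 mm behind the grasp point.
Start: joints at [-1.015, 0.359, 0.012, 0, -1.224, -0.288], TCP at [178.586, -650.924, 189.761] pointing down, gripper open.
Joint ranges: [-3.07, 3.07], [-1.43, 2.12], [-1.02, 1.25], [-3.03, 1.67], [-3.05, -0], [-3.03, 3.03]. Speed limits (rad/s): [2.39, 2.39, 3.01, 3.14, 3.14, 3.14].

## Interface

Orientations are given as a unit quaternion [w, x, y, z].
In Python, from rig import robot gives the robot as it stands. Calls block until the motion is done:
- robot.move_ptp(position, orientation): joint-space move of the TCP to a pose.
- robot.move_straight(position, ori=None, max_speed=150): straight line of the TCP; ori=None keeps the orientation; max_speed is the mean speed in mm/s.
- robot.set_joints(angles): joint-space move.
- robot.gripper_to(opening, strength=None): opening from 0.0 (shut) to 1.0 (fully open); strength is the grip in N (None keeps the last); returns when the fingers have stopped.
- robot.wait(seconds).
- robot.ik(position, orientation): joint angles nearest the present ones, or None.
- robot.read_camera(name): name is "scene" or "top"; returns a dict with "img" (384x512x3 uint8, red, green, blue), "mtx" (3x3 intrinsics, pixels), "k1" (the pictures are not rectified: a ray, as slopes to the right and down, at radius r is drawn at 1 + k1 r^2 times it, then the intrinsics apply), "pose" (4x4, takes a point from camera to world coordinates). Camera axes: x right, y down, z forward; pixel columns grow to the right and rows downward; lengths in mm; the calibration is good to about 2 mm. A picture is of the moment at which its call begins. There is no depth.
A pose or a line that the arm cannot do raises robot.MotionError and nothing moves.
- robot.sign_off(): hands the job in, once; it reports no verdict.
Readings, each from a call of its own:
- robot.current_time_s(): time.
- robot.current_joint_positions(): joint angles.
- robot.current_qd(): joint speeds.
- robot.current_tau(): joint torques, N m.
- robot.current_tool_pos(): TCP position.
- robot.current_eef_rot(): TCP orientation.
- robot.current_contact_force(): force on the tool from outside, world axes, zero at the start.
- robot.current_torque(): the same for the moment, N m.
- robot.current_gripper_width(): opening from 0.0 (shut) to 1.0 (fully open).
Only numpy, scipy, OpenCV 4.12 (cv2) and the standard library are available. Lean on these libraries where they do the work, as an engineer would, in place of code of your own. Each camera call takes 0.05 s, during which the arm holds its last target. There are 200 camera calls.

## Task

Pick up the loose key vice and seat it fully home on the two locating pegs of the key cutter's carriage (either way round), and let go of it. Then draw the inspection lamp out of its slanting dock, turn it so that its lens points straight down, and hold it still over the middle of the seated vice with the lens about 10 cm above it, finishing while you are still holding it there. Leave the padlock, the tin and the oil bottle where they are.

Things in the scene. Friction and masses are not known exactly. Their poses are not given: they have to be found in the camera images.
- machine: Fixed grey key cutter. Origin: on the bench under the midpoint of its two pegs, z up. Base plate 30 mm high, x -70..150, y -65..295 mm. A brass cutter wheel on a steel spindle is at x 87..143, y 74..155 mm, up to 118 mm high; a red ball handle sticks out at x -134, y 240, z 70 mm.
- seat (a point): Top of the dark steel carriage plate (100 in x, 115 in y, 45 mm above the bench), midway between two brass pegs; axes as the machine's. Pegs at y = -26 and +26 mm, x = 0: 8 mm diameter, 14 mm high, tapered over the last 3 mm. The vice's origin lies here when fully home.
- housing (a point): Centre of the orange top of the machine's dark motor housing, 151 mm above the bench; the housing spans 190 mm in the machine's x and 130 mm in its y.
- vice: Loose steel key vice, about 0.35 kg: block 40 (x) x 76 (y) x 22 mm, two jaws on top with a slot along y, 36 mm high in all; a brass wing screw sticks out 20 mm at the +y end. Origin: centre of the underside, z up. Two holes in the underside at y = -26 and +26 mm (x = 0), 11 mm diameter, 16 mm deep. Grip the plain sides x = +-20 mm. Starts flat on the bench in one of three places.
- lamp: Loose lamp, about 0.16 kg, 130 mm long: yellow head 34 x 34 x 40 mm with the lens in its end face, then black handle 26 x 26 x 90 mm, yellow tail. Origin: centre of the lens face; z runs to the tail (up when the lens points straight down); x, y square to the flat sides. Starts head in the dock, z leaning 45 degrees from vertical towards the dock's -x; its y level, along the dock's y.
- dock: Fixed black and grey lamp dock, base x -67..58, y -37..37 mm, 12 mm high. Origin: on the bench, z up. Its square socket, 38 mm inside, 45 mm deep, 4 mm walls, leans 45 degrees; its top edge is at most 83 mm above the bench. The lamp slides out along its own z, with 2 mm play each side; 85 mm of it stands out at the start.
- mouth (a point): Centre of the mouth of the dock's socket, which faces up and to the dock's -x (roughly towards the robot); axes as the dock's.
- padlock: Loose brass padlock lying flat, about 80 x 42 x 22 mm; not to be moved. Origin: underside, centre of its body.
- tin: Loose round blue tin, 63 mm across, 34 mm high; not to be moved. Origin: centre of the underside.
- oil: Loose green oil bottle with a red cap, 56 mm across, 150 mm high; not to be moved. Origin: centre of the underside.
Mind the look-alikes: they are no part of the job. What is meant by the lamp is not orange, and is the smaller of those in its own colour.

How it is judged (in metres and radians):
On the way, in this order (a step that is already met when the one before it is completed fails the run):
1. the vice is fully home on both pegs and let go (horizontal distance between vice and seat below 0.004 m and z of vice in the frame of seat between -0.003 and 0.003 m and angle between the y axis of vice and the y axis of machine, either way round below 0.08 rad and angle between vice's own z axis and vertical below 0.06 rad and contact force between vice and the fingers below 0.1 N), for 0.3 s.
2. the lamp is out of the dock and raised (height (world z) of lamp above 0.09 m and contact force between lamp and dock below 0.1 N and contact force between lamp and the fingers above 1 N), for 0.2 s.
At the end, for the whole second after the job is handed in: The vice is on the pegs within 4 mm and 3 mm of fully home, aligned within 0.08 rad (either way round); the lamp is held by the fingers alone, still, lens down within 0.21 rad of vertical, the lens within 30 mm of the middle of the vice seen from above and 50 to 150 mm above the vice's top (horizontal distance between vice and seat below 0.004 m and z of vice in the frame of seat between -0.003 and 0.003 m and angle between the y axis of vice and the y axis of machine, either way round below 0.08 rad and angle between vice's own z axis and vertical below 0.06 rad and angle between lamp's own z axis and vertical below 0.21 rad and horizontal distance between lamp and seat below 0.03 m and z of lamp in the frame of seat between 0.086 and 0.186 m and contact force between lamp and dock below 0.1 N and contact force between lamp and vice below 0.1 N and contact force between lamp and machine below 0.1 N and contact force between lamp and the fingers above 1 N and linear speed of lamp below 0.03 m/s and angular speed of lamp below 0.2 rad/s); the arm keeps its last pose, push and grip.
It fails at once if the padlock is pushed away (distance of padlock from where it was at the start of the episode above 0.03 m).
It fails at once if the tin is pushed away (distance of tin from where it was at the start of the episode above 0.03 m).
It fails at once if the oil bottle is pushed away (distance of oil from where it was at the start of the episode above 0.03 m).
It also fails if it takes over 61 s, if anything falls off the work surface, if the arm or the gripper's body presses on something with over 40 N, if the wrist force passes 120 N, or if a joint passes its speed limit or range.

## Working session

There is one attempt and no reset: what is moved stays moved. The work goes in short steps, each a Python script; the robot and the scene stay as the last script left them, time stands still between calls to the robot, and variables do not carry over. Pictures are saved under pics/ and viewed, about 8 in all and at most 12, crops included, and the job is handed in when it is done.

```bash
ls; mkdir -p pics
cat > shot.py <<'E'
from rig import robot
import cv2,pickle,sys
d={}
for n in ("scene","top"):
    c=robot.read_camera(n); d[n]=c
    cv2.imwrite(f"pics/{sys.argv[1]}_{n}.png",cv2.resize(c["img"][:,:,::-1],(800,600),interpolation=cv2.INTER_CUBIC))
pickle.dump(d,open(f"pics/{sys.argv[1]}.pkl","wb"))
print(robot.current_time_s())
E
python3 shot.py a; python3 -c "
import pickle
d=pickle.load(open('pics/a.pkl','rb'))
for n in d: print(n,d[n]['mtx'],d[n]['k1'],d[n]['pose'])"
```

```text
pics
0.1
scene [[389.48630064   0.         257.44665745]
 [  0.         389.48630064 193.27551296]
 [  0.           0.           1.        ]] -0.10048427109425949 [[-6.97786990e-01  3.97816371e-01 -5.95680662e-01  1.14794610e+03]
 [ 7.16290769e-01  3.82222709e-01 -5.83809331e-01  5.85020828e+02]
 [-4.56623349e-03 -8.34055116e-01 -5.51662228e-01  7.18615449e+02]
 [ 0.00000000e+00  0.00000000e+00  0.00000000e+00  1.00000000e+00]]
top [[374.25014596   0.         249.67740403]
 [  0.         374.25014596 187.74591895]
 [  0.           0.           1.        ]] -0.09124761518968474 [[-4.22639997e-03 -9.89804904e-01  1.42367096e-01  3.77182965e+02]
 [-9.99514039e-01  8.57830290e-03  2.99683024e-02 -3.76862037e+01]
 [-3.08840407e-02 -1.42171253e-01 -9.89360152e-01  1.13158136e+03]
 [ 0.00000000e+00  0.00000000e+00  0.00000000e+00  1.00000000e+00]]
```

View pics/a_scene.png

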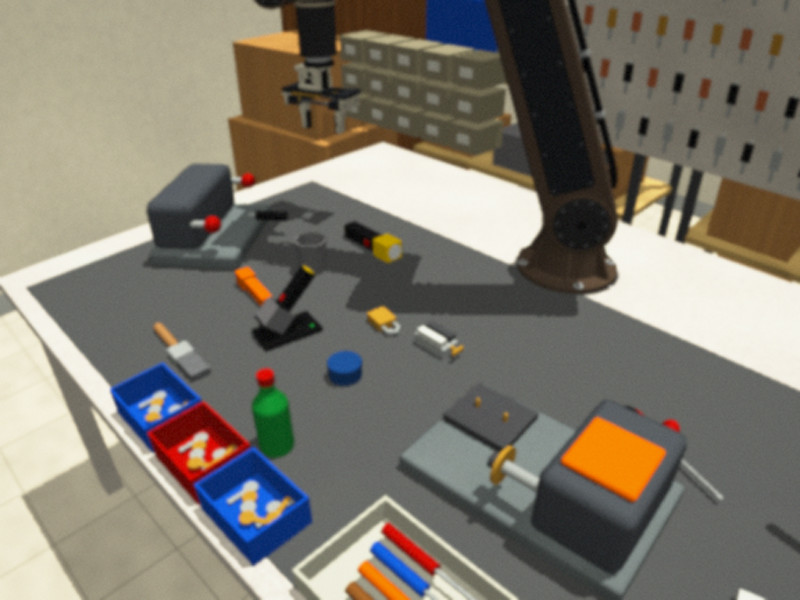

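View pics/a_top.png

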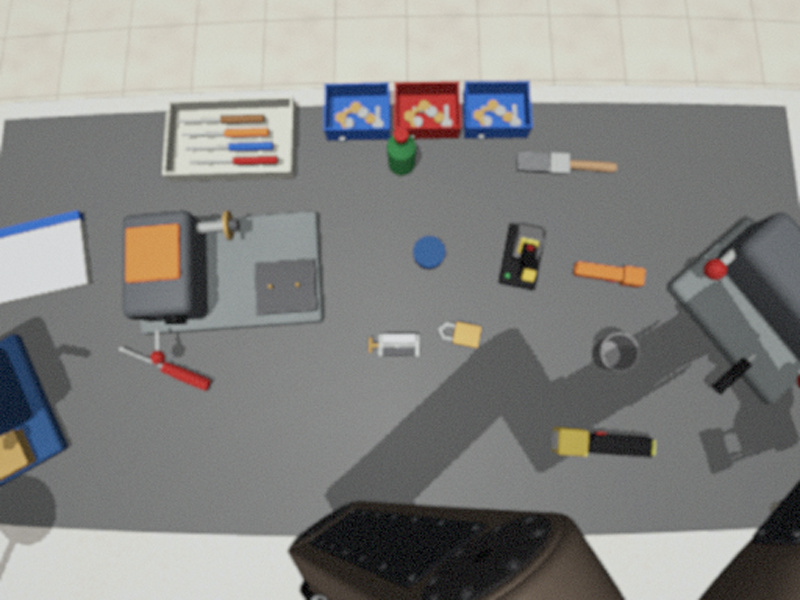

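```bash
cat > crop.py <<'E'
import pickle,cv2,numpy as np,sys
def mont(tag,tiles,out,s=5,w=53,h=60):
    d=pickle.load(open(f'pics/{tag}.pkl','rb')); T=[]
    for n,u,v in tiles:
        im=d[n]['img'][v:v+h,u:u+w,::-1]; im=cv2.resize(im,None,fx=s,fy=s,interpolation=cv2.INTER_CUBIC)
        for k in range(0,w,10): cv2.line(im,(k*s,0),(k*s,5),(0,255,255)); cv2.putText(im,str(u+k),(k*s,16),0,.35,(0,255,255))
        for k in range(10,h,10): cv2.line(im,(0,k*s),(5,k*s),(0,255,255)); cv2.putText(im,str(v+k),(7,k*s+4),0,.35,(0,255,255))
        T.append(im)
    cv2.imwrite(out,np.vstack([np.hstack(T[:3]),np.hstack(T[3:])]) if len(T)>3 else np.hstack(T))
E
python3 -c "
from crop import *
mont('a',[('top',228,190),('top',158,155),('top',308,132),('scene',256,188),('scene',286,232),('scene',159,163)],'pics/a_crops.png')"
```

```text
(no output)
```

View pics/a_crops.png

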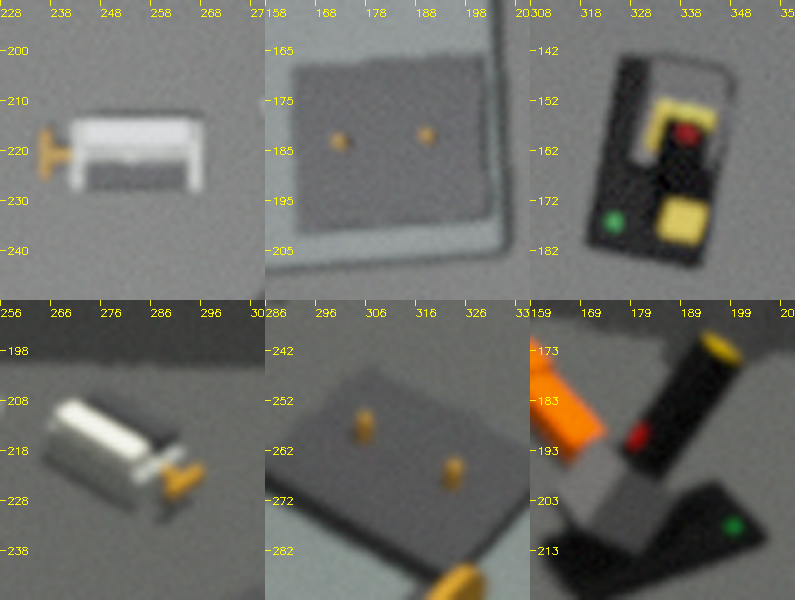

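```bash
cat > geo.py <<'E'
import numpy as np,pickle,cv2
from scipy.optimize import least_squares
from scipy.spatial.transform import Rotation as R
C=pickle.load(open('pics/a.pkl','rb'))
def proj(n,P):
    c=C[n]; p=(np.atleast_2d(P)-c['pose'][:3,3])@c['pose'][:3,:3]
    q=p[:,:2]/p[:,2:]; q=q*(1+c['k1']*(q**2).sum(1,keepdims=True))
    return q*c['mtx'][0,0]+c['mtx'][:2,2]
def ray(n,uv):
    c=C[n]; q=cv2.undistortPoints(np.float64([[uv]]),c['mtx'],np.float64([c['k1'],0,0,0]))[0,0]
    return c['pose'][:3,3],c['pose'][:3,:3]@np.r_[q,1]
def at(n,uv,z): o,d=ray(n,uv); return o+d*(z-o[2])/d[2]
def tri(obs):
    A=0;b=0
    for n,uv in obs:
        o,d=ray(n,uv); d=d/np.linalg.norm(d); M=np.eye(3)-np.outer(d,d); A=A+M; b=b+M@o
    return np.linalg.solve(A,b)
def tile(u,v,px,py): return (u+(px+.5)/5-.5, v+(py+.5)/5-.5)
def quat(zdir,xdir):
    z=np.array(zdir,float);z/=np.linalg.norm(z);x=np.array(xdir,float);x-=z*(x@z);x/=np.linalg.norm(x)
    q=R.from_matrix(np.c_[x,np.cross(z,x),z]).as_quat(); return [float(v) for v in (q[3],*q[:3])]
E
cat > meas.py <<'E'
from geo import *
from rig import robot
np.set_printoptions(precision=1,suppress=True)
t=lambda *a:tile(158,155,*a); s=lambda *a:tile(286,232,*a)
pA=at('top',t(74,142),55);pB=at('top',t(161,136),55)
print('pegs top',pA,pB,(pA+pB)/2)
sA=at('scene',s(98,112),59),at('scene',s(101,143),45);sB=at('scene',s(191,162),59),at('scene',s(187,188),45)
print('pegs scene',sA,sB)
pl=[at('top',t(*p),45) for p in((28,68),(219,57),(228,217),(34,233))]
print('plate',pl,np.mean(pl,0))
v=[at('top',tile(228,190,*p),22) for p in((70,118),(202,116),(203,192),(70,192))]
print('vice',v,np.mean(v,0)); print('wing',at('top',tile(228,190,46,153),11))
d=[at('top',tile(308,132,*p),12) for p in((90,53),(58,244),(170,267),(206,72))]
print('dock',d,np.mean(d,0))
print('tail',tri([('top',tile(308,132,153,222)),('scene',tile(159,163,192,47))]))
for n,uv in (('padlock',(465,333)),('tin',(430,252)),('oil',(400,153))): print(n,at('top',np.array(uv)/1.5625-.3,20))
E
python3 meas.py
```

```text
pegs top [548.2 222.4  55. ] [551.3 170.7  55. ] [549.7 196.6  55. ]
pegs scene (array([549.7, 164. ,  59. ]), array([553.8, 170.4,  45. ])) (array([546.6, 219. ,  59. ]), array([549.8, 220.6,  45. ]))
plate [array([594.9, 254. ,  45. ]), array([600.2, 138.7,  45. ]), array([504.3, 132. ,  45. ]), array([495.6, 247.5,  45. ])] [548.7 193.1  45. ]
vice [array([460.7,  20.3,  22. ]), array([461.3, -58.1,  22. ]), array([416.4, -58.2,  22. ]), array([416.8,  20.3,  22. ])] [438.8 -18.9  22. ]
wing [440.6  35.3  11. ]
dock [array([ 677.7, -237.9,   12. ]), array([ 558.9, -214.2,   12. ]), array([ 544.3, -281.6,   12. ]), array([ 665.2, -308.9,   12. ])] [ 611.5 -260.6   12. ]
tail [ 553.  -249.3  128.7]
padlock [ 460.7 -145.1   20. ]
tin [618.4 -80.8  20. ]
oil [821.6 -24.1  20. ]
```

```bash
cat > s1.py <<'E'
from geo import *
from rig import robot
dn=lambda yaw,s=1: quat([0,0,-1],[s*np.cos(yaw),s*np.sin(yaw),0])
yd=-.20; a=np.array([-np.cos(yd)*.7071,-np.sin(yd)*.7071,.7071]); tail=np.array([553,-249.3,127.8])
for s in(1,-1):
    print(s,robot.ik([439,-19,4],dn(0,s)),robot.ik([549.5,196,62],dn(.06,s)))
    q=quat(-a,[s*-np.sin(yd),s*np.cos(yd),0])
    print([robot.ik(list(tail-46*a+k*a),q) for k in(0,100)], robot.ik([549.5,196,267],quat([0,0,-1],[s*-np.sin(yd),s*np.cos(yd),0])))
q=robot.current_joint_positions()
s=min((1,-1),key=lambda s:abs(robot.ik([439,-19,4],dn(0,s))[5]))
robot.move_ptp([439,-19,180],dn(0,s)); robot.move_straight([439,-19,4],max_speed=150)
print(robot.current_contact_force()); robot.gripper_to(0,40)
print(s,robot.current_gripper_width(),robot.current_contact_force()); 
robot.move_straight([439,-19,110]); print(robot.current_contact_force(),robot.current_gripper_width())
E
python3 s1.py; python3 shot.py b; python3 -c "
from crop import *
mont('b',[('top',228,190),('scene',246,158)],'pics/b_crops.png',6,66,60)"
```

```text
1 [ 0.40844432  0.19453045 -0.73036692  0.         -0.64589896  2.73314833] [ 0.67760778  0.3234191  -0.35896946  0.         -0.88840777  2.52398487]
[None, None] [ 0.67760778  0.16807587 -0.07166342  0.         -1.33105703 -2.44840411]
-1 [ 0.40844432  0.19453045 -0.73036692  0.         -0.64589896 -0.40844432] [ 0.67760778  0.3234191  -0.35896946  0.         -0.88840777 -0.61760778]
[None, None] [ 0.67760778  0.16807587 -0.07166342  0.         -1.33105703  0.69318854]
[0.56841911 0.13342983 0.47563431]
-1 0.0035541785145136676 [-0.42881024 -0.43987028 -0.48451072]
[-0.93524611  0.34702014 -0.78223185] 0.0010349395044237804
6.2333
```

View pics/b_crops.png

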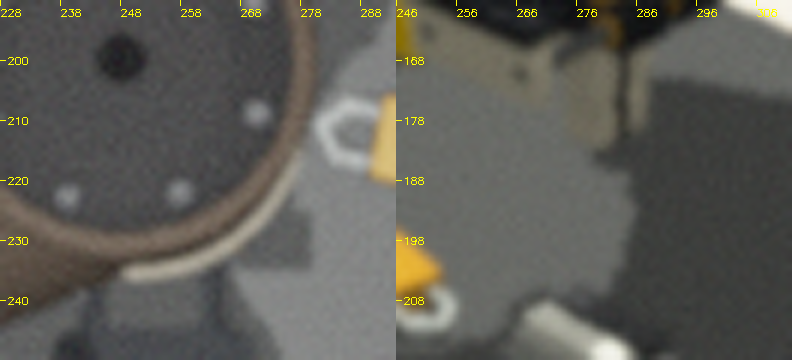

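```bash
python3 -c "
from geo import *
from rig import robot
print(robot.current_tool_pos(),robot.current_eef_rot())
for p in ([439,-19,110],[439,-19,20],[439,-19,4]): print(proj('scene',p),proj('top',p))
print(at('scene',(280,212),30))
print(at('scene',tile(256,188,130,140),36))
"
```

```text
[438.17137932 -19.23777964 108.93051624] [-1.01183115e-03  8.72751839e-05  9.99999438e-01 -3.04060938e-04]
[[280.16858552 191.42390271]] [[254.30168927 218.62282456]]
[[279.32686979 216.68333756]] [[254.8673417 220.4561688]]
[[279.18295176 220.94531151]] [[254.95851661 220.75166995]]
[430.33810759 -24.35907691  30.        ]
[446.68928377  -3.86980745  36.        ]
```

View pics/b_scene.png

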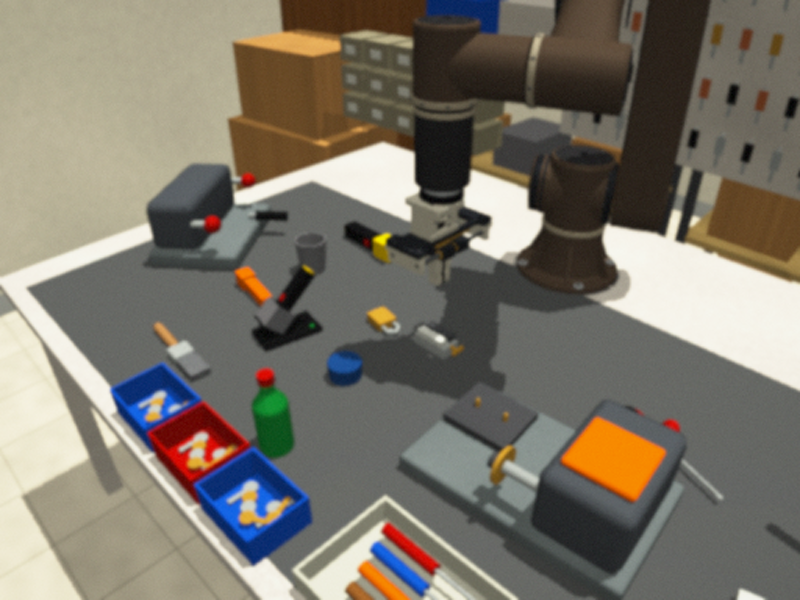

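```bash
python3 - <<'E'
from geo import *
from rig import robot
print(proj('scene',[178.6,-650.9,189.8])*1.5625)
robot.gripper_to(1.0); print(robot.current_gripper_width())
robot.move_straight([439,-19,4]); robot.wait(.3); print(robot.current_tool_pos(),robot.current_gripper_width(),robot.current_contact_force())
E
python3 shot.py c; python3 -c "
from crop import *
mont('c',[('scene',230,160),('top',210,190)],'pics/c_crops.png',5,80,80)"
```

```text
[[323.94860429 143.84320875]]
1.0013792923789677
[439.42105041 -18.81493926   4.59189055] 1.0014144187252718 [-0.2645462  -0.48873016  0.49767237]
8.9333
```

View pics/c_crops.png

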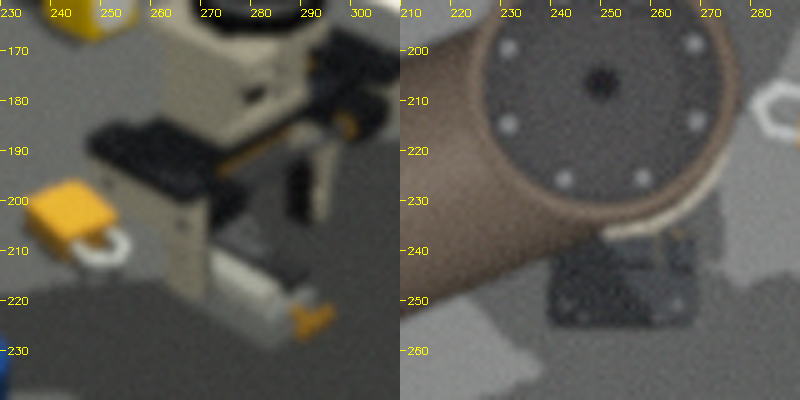

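```bash
python3 - <<'E'
from geo import *
for z in (4,15,25,35):
    print(z,proj('scene',[[483,-9.5,z],[504,-9.5,z],[504,-28.5,z]]).round(1).tolist())
from rig import robot
for o in (.8,.6,.5,.45,.4,.3,.1):
    robot.gripper_to(o,20); print(o,robot.current_gripper_width(),robot.current_contact_force().round(2))
E
python3 shot.py d; python3 -c "
from crop import *
mont('d',[('scene',230,160)],'pics/d_crops.png',6,80,80)"
```

```text
4 [[271.6, 228.9], [266.7, 232.2], [261.9, 229.4]]
15 [[271.7, 226.0], [266.7, 229.3], [262.0, 226.4]]
25 [[271.7, 223.3], [266.8, 226.5], [262.0, 223.7]]
35 [[271.8, 220.5], [266.8, 223.8], [262.0, 220.9]]
0.8 0.8001607659907918 [-0.13  0.33  0.23]
0.6 0.5983100947325963 [ 0.47 -0.05 -0.  ]
0.5 0.5009030112209275 [-0.26  0.89  0.2 ]
0.45 0.44887255171112095 [-0.43 -1.11  0.45]
0.4 0.4004543570284474 [ 0.09 -0.22 -0.08]
0.3 0.2984723647306479 [ 0.17  0.44 -1.11]
0.1 0.10325000900828474 [ 0.09 -0.46  0.25]
12.3333
```

View pics/d_crops.png

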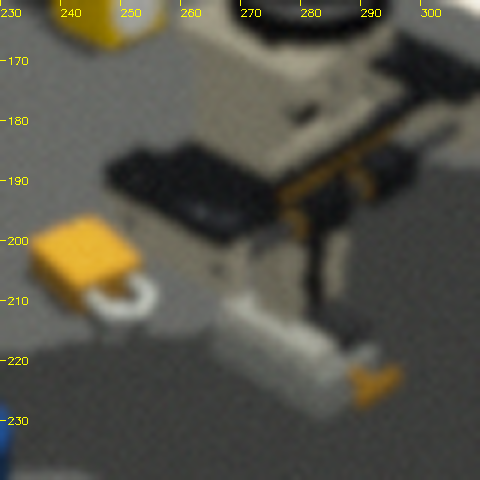

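Run:
```python
from rig import robot
robot.gripper_to(1.0)
for z in (-8,-16,-22,-26,-29,-32,-35,-38):
    try: robot.move_straight([439,-19,z],max_speed=40)
    except robot.MotionError as e: print(z,e); break
    f=robot.current_contact_force(); print(z,robot.current_tool_pos()[2].round(1),f.round(1))
    if abs(f[2])>5: break
```

```text
-8 -8.4 [-0.3 -0.4  0.5]
-16 -16.3 [-0.4 -1.2 -0.1]
-22 -22.3 [0.4 0.1 0.2]
-26 -26.2 [-0.7 -0.8 -1. ]
-29 -29.2 [-0.3  0.   0.8]
-32 -32.2 [-0.6 -0.3  0.9]
-35 -35.2 [-0.   0.3 -0.3]
-38 -36.6 [-7.9  1.7 26.4]
```

```bash
python3 - <<'E'
from rig import robot
robot.move_straight([439,-19,-32],max_speed=60)
robot.gripper_to(0.0,40); print(robot.current_gripper_width(),robot.current_contact_force().round(1))
robot.move_straight([439,-19,70]); print(robot.current_gripper_width(),robot.current_contact_force().round(1),robot.current_tool_pos())
q=robot.current_eef_rot()
robot.move_straight([549.5,196,100],max_speed=200)
E
python3 shot.py e; python3 -c "
from crop import *
mont('e',[('scene',270,190),('top',150,150)],'pics/e_crops.png',6,65,90)"
```

```text
0.4517443410052979 [ 0.9  0.6 -2.3]
0.4553701862646706 [ 0.5  0.2 -3.8] [438.08038486 -19.20305621  69.14913369]
19.4
```

View pics/e_crops.png

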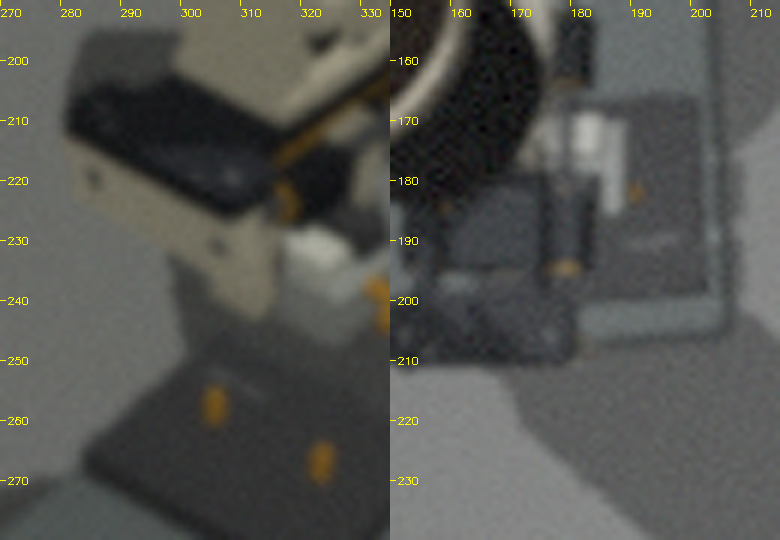

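Run:
```python
from geo import *
np.set_printoptions(precision=1,suppress=True)
def cen(n,u,v,r=6,tag='a'):
    im=pickle.load(open(f'pics/{tag}.pkl','rb'))[n]['img'].astype(float)[v-r:v+r+1,u-r:u+r+1]
    w=im[...,0]-im[...,2]; w=np.clip(w-np.median(w)-.25*(w.max()-np.median(w)),0,None)
    Y,X=np.mgrid[v-r:v+r+1,u-r:u+r+1]; return (w*X).sum()/w.sum(),(w*Y).sum()/w.sum()
P={}
for n,z,pts in(('top',56,((172,183),(190,182))),('scene',52,((305,257),(323,267)))):
    c=[cen(n,*p) for p in pts]; q=[at(n,x,z) for x in c]; print(n,np.array(c),np.array(q),np.mean(q,0),np.linalg.norm(q[0]-q[1]))
    P[n]=c
print(tri([('top',P['top'][0]),('scene',P['scene'][1])]),tri([('top',P['top'][1]),('scene',P['scene'][0])]))
for z in(154,168): print('vice end',at('top',(189.2,178),z),at('top',(189.2,170),z),at('top',(189.2,186),z))
from rig import robot
print(robot.current_tool_pos())
```

```text
top [[172.4 182.9]
 [189.9 181.7]] [[548.4 222.2  56. ]
 [551.5 170.4  56. ]] [549.9 196.3  56. ] 51.87835416472593
scene [[305.5 256.6]
 [323.3 266. ]] [[550.4 166.1  52. ]
 [546.6 218.3  52. ]] [548.5 192.2  52. ] 52.2712050497082
[549.1 221.2  55.8] [552.5 169.3  55.4]
vice end [545.5 153.4 154. ] [567.3 153.8 154. ] [523.9 153.  154. ]
vice end [543.1 150.6 168. ] [564.6 151.1 168. ] [521.8 150.2 168. ]
[549.1 195.1 100. ]
```

```bash
cat > s2.py <<'E'
from geo import *
from rig import robot
Q=quat([0,0,-1],[-np.cos(.06),-np.sin(.06),0])
robot.move_straight([550.2,196.2,100],Q,max_speed=150)
robot.move_straight([550.2,196.2,32],max_speed=120)
f0=robot.current_contact_force(); print(f0.round(1))
best=False
for dx,dy in ((0,0),(0,-1.5),(0,1.5),(1.5,0),(-1.5,0),(1.5,-1.5),(-1.5,-1.5)):
    x,y=550.2+dx,196.2+dy
    if (dx,dy)!=(0,0): robot.move_straight([x,y,31],max_speed=60)
    for z in (27,25,23,21,18,15,13.5):
        robot.move_straight([x,y,z],max_speed=50)
        f=robot.current_contact_force()-f0; p=robot.current_tool_pos()
        if abs(f[2])>6 or np.hypot(*f[:2])>8: break
    print(dx,dy,z,p.round(1),f.round(1),robot.current_torque().round(2),robot.current_time_s())
    if z<=18: break
E
python3 s2.py
```

```text
[ 0.3 -0.8 -3.3]
0 0 13.5 [550.2 196.2  13.4] [ 1.7  0.2 -1.7] [ 0.06 -0.5   0.06] 22.1167
```

```bash
python3 - <<'E'
from rig import robot
for z in (12.5,11.5,10.5):
    robot.move_straight([550.2,196.2,z],max_speed=40); f=robot.current_contact_force(); print(z,robot.current_tool_pos().round(1),f.round(1))
    if f[2]>6: break
robot.gripper_to(0.8,40); robot.wait(.2)
robot.move_straight([550.2,196.2,130],max_speed=200)
robot.move_ptp([500,-30,260],robot.current_eef_rot())
E
python3 shot.py f; python3 -c "
from crop import *
mont('f',[('scene',270,215),('top',150,150)],'pics/f_crops.png',6,65,75)"
```

```text
12.5 [550.3 196.2  13. ] [-0.8  0.   2.7]
11.5 [550.4 196.3  13. ] [-4.1 -0.4 12.1]
25.425
```

View pics/f_crops.png

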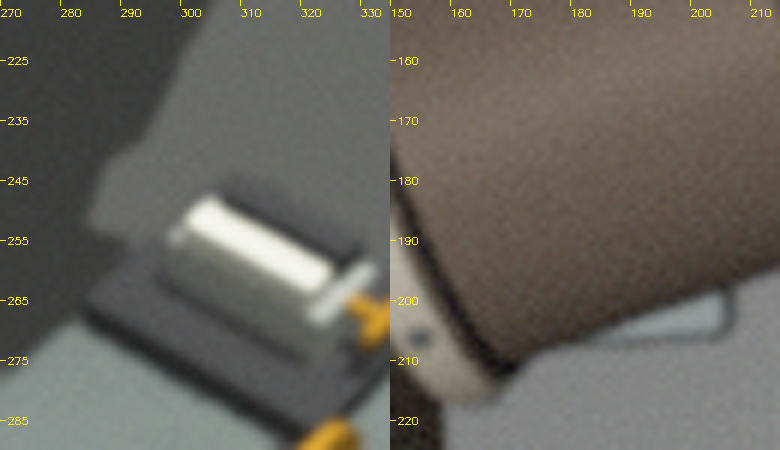

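```bash
cat > lamp.py <<'E'
from geo import *
from rig import robot
yd=-.20; h=np.array([np.cos(yd),np.sin(yd),0]); yv=np.array([-np.sin(yd),np.cos(yd),0]); Z=np.array([0,0,1.])
a=(-h+Z)*.70711; tail=np.array([553,-249.3,127.8]); SEAT=np.array([550.2,196.2,45])
OFF=36.
def pick(th,s,sg,k=0):   # th tilt outward from down, s below tail, sg jaw sign, k pulled out
    tz=np.sin(th)*h-np.cos(th)*Z; g=tail-(s-k)*a
    return list(g+(19+OFF)*tz), quat(tz,sg*yv)
def final(th,s,sg,psi,lens=181):  # psi: yaw of the lamp rotation about vertical
    phi=th-np.pi/4; r=R.from_rotvec([0,0,psi]).as_matrix(); hh=r@h
    tz=np.sin(phi)*hh-np.cos(phi)*Z; g=SEAT*[1,1,0]+(lens+130-s)*Z
    return list(g+(19+OFF)*tz), quat(tz,sg*(r@yv))
E
python3 - <<'E'
from lamp import *
np.set_printoptions(precision=2,suppress=True)
for th in np.radians([0,15,25,35,45]):
  for sg in(1,-1):
    r=[robot.ik(*pick(th,s,sg,k)) for s,k in((28,0),(40,0),(28,60),(28,120))]
    f=[robot.ik(*final(th,28,sg,p)) for p in(-.5,0,.5,1)]
    print(round(np.degrees(th)),sg,[x is not None for x in r],[x is not None for x in f],r[0])
E
```

```text
0 1 [True, True, True, True] [True, True, True, True] [-0.11  0.39 -0.27  0.   -0.91 -1.67]
0 -1 [True, True, True, True] [True, True, True, True] [-0.11  0.39 -0.27  0.   -0.91  1.48]
15 1 [True, True, True, True] [True, True, True, True] [-0.09  0.28 -0.51  0.06 -0.52 -1.73]
15 -1 [True, True, True, True] [True, True, True, True] [-0.09  0.28 -0.51  0.06 -0.52  1.41]
25 1 [True, True, True, True] [True, True, True, True] [-0.09  0.23 -0.73  0.26 -0.18 -1.93]
25 -1 [True, True, True, True] [True, True, True, True] [-0.09  0.23 -0.73  0.26 -0.18  1.21]
35 1 [False, False, False, False] [True, True, True, True] None
35 -1 [False, False, False, False] [True, True, True, True] None
45 1 [False, True, False, False] [True, True, True, True] None
45 -1 [False, True, False, False] [True, True, True, True] None
```

```bash
python3 - <<'E'
from lamp import *
np.set_printoptions(precision=2,suppress=True)
th=np.radians(15)
for sg in(1,-1): print(sg,robot.ik(*final(th,28,sg,0)),robot.ik(*final(th,28,sg,.5)))
sg=1 if abs(robot.ik(*final(th,28,1,.3))[5])<abs(robot.ik(*final(th,28,-1,.3))[5]) else -1
p,q=pick(th,28,sg); tz=R.from_quat([*q[1:],q[0]]).as_matrix()[:,2]
print(sg,p,(np.array(p)-OFF*tz).round(1))
robot.move_ptp(list(np.array(p)-90*tz),q)
robot.move_straight(p,max_speed=150); robot.wait(.1)
print(robot.current_tool_pos(),robot.current_contact_force())
E
python3 shot.py g; python3 -c "
from crop import *
mont('g',[('scene',150,130),('top',300,130)],'pics/g_crops.png',6,66,90)"
```

```text
1 [ 0.46  0.47  0.3  -0.32 -1.81 -2.25] [ 0.58  0.51  0.29 -0.15 -1.85 -1.86]
-1 [ 0.46  0.47  0.3  -0.32 -1.81  0.89] [ 0.58  0.51  0.29 -0.15 -1.85  1.28]
-1 [np.float64(586.3557108497621), np.float64(-256.0615373307723), np.float64(54.87499955410124)] [ 577.2 -254.2   89.6]
[ 587.11 -256.06   56.27] [ 0.61 -0.16  0.28]
27.875
```

View pics/g_crops.png

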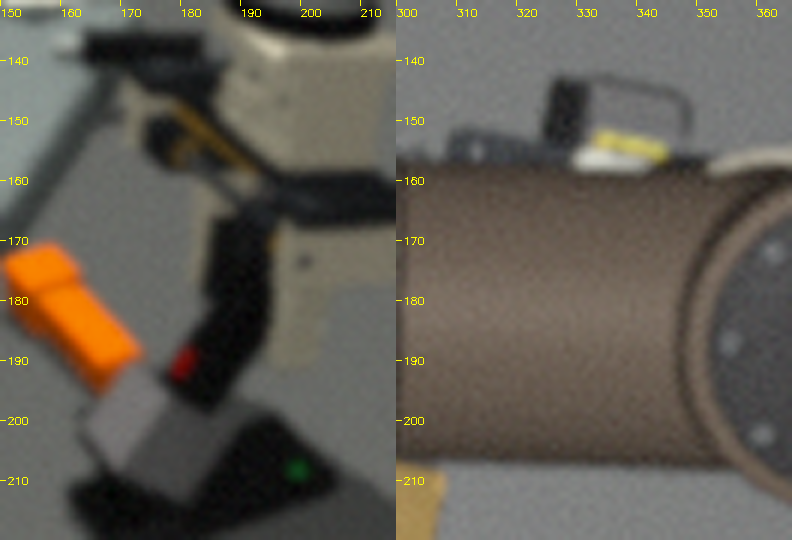

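```bash
python3 - <<'E'
from lamp import *
print(proj('scene',[np.array([577.2,-254.2,90])+k*yv for k in(-35,35,56)]).round(1).tolist(), proj('scene',tail).round(1))
th=np.radians(15)
robot.gripper_to(0,50); w=robot.current_gripper_width(); print(w*88,robot.current_contact_force().round(1),robot.current_torque().round(2))
if w*88>18:
    for k in(20,60,115):
        robot.move_straight(pick(th,28,-1,k)[0],max_speed=90); print(k,robot.current_gripper_width()*88,robot.current_contact_force().round(1))
    robot.wait(.3)
print(robot.current_tool_pos(),robot.current_time_s())
E
python3 shot.py h; python3 -c "
from crop import *
mont('h',[('scene',150,120),('top',300,130)],'pics/h_crops.png',5,79,100)"
```

```text
[[186.4, 180.5], [196.7, 190.7], [199.9, 193.9]] [[197.6 172.4]]
25.536630877214005 [ 0.2 -0.4  0.8] [-0.03  1.03 -0.05]
20 25.986620169747628 [ 0.5 -0.1 -1.3]
60 26.140333546496265 [ 0.8 -0.9 -1.8]
115 26.072242910706194 [ 0.5 -0.2 -1.8]
[ 506.65201455 -239.89779746  135.69742357] 30.675
30.775
```

View pics/h_crops.png

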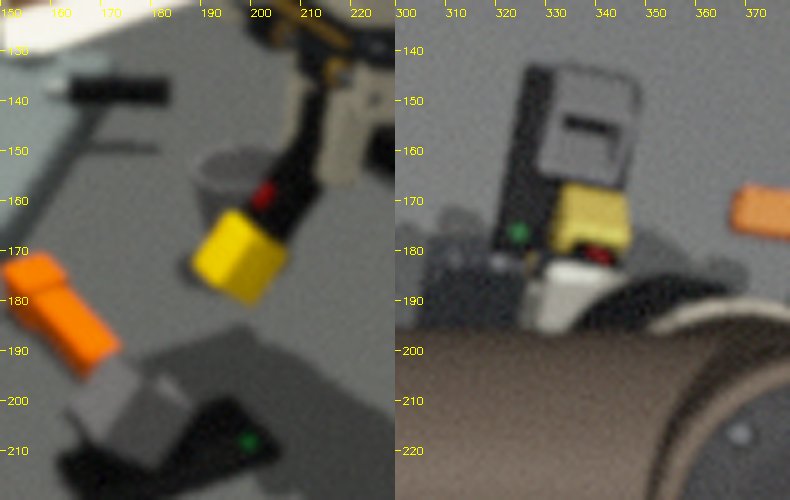

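```bash
python3 - <<'E'
from lamp import *
th=np.radians(15); psi=.3
pf,q=final(th,28,-1,psi); pf=np.array(pf)
robot.move_straight(list(pick(th,28,-1,115)[0]+np.array([0,0,90])),max_speed=120)
robot.move_ptp(list(pf+[-70,-180,50]),q)
robot.move_straight(list(pf+[0,0,45]),max_speed=120)
robot.move_straight(list(pf),max_speed=60); robot.wait(.6)
print(pf,robot.current_tool_pos(),robot.current_gripper_width()*88,robot.current_contact_force().round(1),robot.current_time_s())
for k in (0,40,130): print(k,proj('scene',SEAT*[1,1,0]+[0,0,181+k]),proj('top',SEAT*[1,1,0]+[0,0,181+k]))
E
python3 shot.py i; python3 -c "
from crop import *
mont('i',[('scene',270,160),('top',140,130)],'pics/i_crops.png',5,79,118)"
```

```text
[522.83738545 193.45458104 235.36860279] [522.82606416 193.43008919 235.39110994] 26.1572002768965 [ 0.3 -0.3 -1.2] 35.95
0 [[319.70582313 220.63932559]] [[171.0284569  174.67210342]]
40 [[321.24172311 206.24140347]] [[167.23512984 171.85186893]]
130 [[324.92761767 170.96526553]] [[157.42806488 164.5541575 ]]
36.05
```

View pics/i_crops.png

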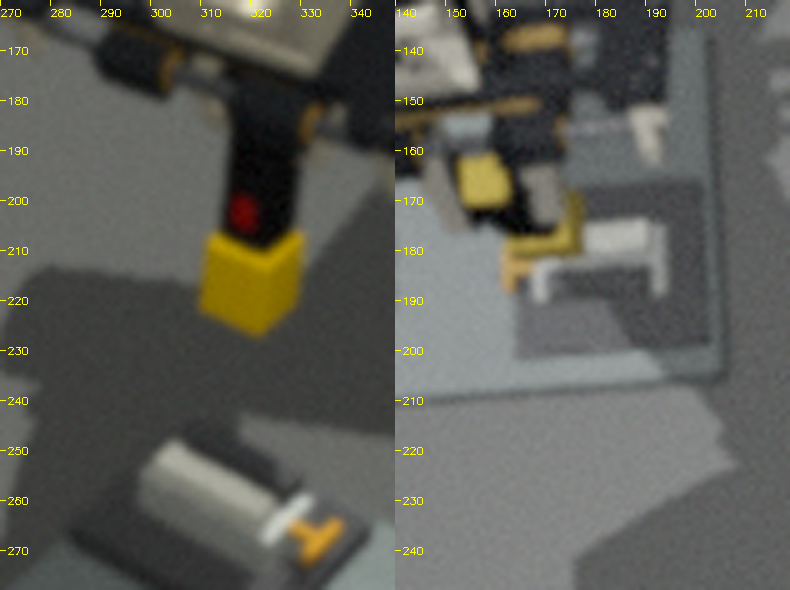

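```bash
python3 -c "
from rig import robot
import numpy as np
print(np.abs(robot.current_qd()).max()); robot.sign_off()"
```

```text
0.0020901879571571334
the job is handed in; nothing more can be done
```

The vice is seated on the pegs and released. The lamp is held lens down over its middle, and I handed the job in at about 36 s of the 61 s allowed. No verdict is reported.

**Last checks**
- **Vice:** it went down over the pegs with almost no sideways force. It stopped at the height I worked out for fully home, with about 12 N of push, then I let go. The last picture shows it still in place.
- **Lamp:** the last pictures match a vertical lamp above the seat with the lens about 100 mm over the vice to within 2–3 pixels. The grip width is 26 mm, the contact force reading is small, and the arm is still (joint speeds below 0.003 rad/s).
- **Padlock, tin and oil bottle:** I planned the moves clear of them and saw no contact. I did not measure their positions again at the end.

**What failed or disagreed**
- **First grasp missed:** the fingers closed just above the vice. The real fingertips are about 36 mm short of the reported TCP. The picture suggested this and a light touch on the bench (26 N) confirmed it, so I corrected for it from then on.
- **Camera mismatch:** the two cameras disagreed on the peg midpoint by up to about 4 mm. I went with the top camera, and the vice dropped on at the first try.

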